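Uncover the terminal strip on the optical table

TASK

Open the terminal box on the optical table: press the blue snap tab down and, before it can spring back, push the released white cover along its rails, away from the tab, until it is right off the grey base and stands upright on the table just beyond the base's end. Only press and push: do not lift or carry the cover, and leave the optics and the driver around the box where they are.

Things in the scene. Friction and masses are not known exactly. Their poses are not given: they have to be found in the camera images.
- box: Terminal box fixed to the table: grey base plate 164 x 88 x 5 mm, guide rails 14.5 mm high along both long sides, ivory terminal strip inside (top 32 mm above the table). Origin: centre of the plate's underside, at table height. x runs along the box (plate from -82 to +82 mm) and is the way the cover slides off, y across, z up. Snap tab at the -x end, open exit at +82 mm.
- box_exit (a point): Point at table height in the middle of the exit end of the base plate (x = +82 mm in the box's frame).
- cover: White loose terminal cover, an inverted tray 110 long (x), 66 wide (75 over its feet), 43 mm high, about 120 g. Its feet run on the plate under the rails, so it can only slide to the box's +x. Closed, its axes agree with the box's and its origin (centre of its underside) is at x = +25, z = 5 mm of the box. Shut at its +x end; upturned lip at its -x end. Off the base it drops 5 mm to the table.
- cover_lip (a point): Middle of the outer (-x) face of the cover's lip: where to push. The lip is an upright wall 66 mm wide, 3 mm thick, 38 to 56 mm above the table while closed; this point is at 47 mm, at x = -30 mm of the box (closed). A fingertip 40 to 44 mm above the table passes over the tab's tongue and the terminals (32 mm), so it can follow the lip over the whole slide.
- tab_bump (a point): Top of the rounded bump on the blue snap tab, where to press: 30 mm wide (y), 10 mm along x, 48 mm above the table when up, at x = -40 mm of the box, 10 mm short of the lip's face. Pressed 4 mm or more (stop at 6.8 mm) its catch behind the lip is clear: keep it down while pushing the lip to +x with the same fingertip. Let go too soon and it locks again; it springs up once passed.
- tab (a joint): Angle of the snap tab (a spring tongue rooted at the box's -x end) in rad: 0 up and locked, cover free from about 0.12, stop at 0.2. Pressing it at the bump takes about 2 N to start and 7 N at the stop.
- mirror: Gold-faced mirror in a dark square mount on a steel post with a round foot, 38 mm across the foot, 85 mm high, loose; origin under the centre of its foot. To be left alone.
- iris: Black round iris on a steel post, 38 mm across the foot, 90 mm high, loose; origin under the centre of its foot. To be left alone.
- driver: Ball driver with a red handle lying on the table, 162 mm long along its x, 20 mm wide, 18 mm high; origin underneath it near the middle. To be left alone.

How it is judged:
On the way, in this order (a step that is already met when the one before it is completed fails the run):
1. the snap tab is pressed down far enough to free the cover, with the cover still in place (value of joint tab above 0.09 rad and x of cover_lip in the frame of box below -0.022 m), for 0.04 s.
2. the cover has slid past the catch, still in its rails (x of cover_lip in the frame of box between -0.012 and 0.06 m), for 0.04 s.
At the end, for the whole second after the job is handed in: The cover's lip is past the exit end of the base, at most 100 mm from it; the cover stands flat on the table (origin within 3 mm of the table, tilt under 0.06 rad) at rest, and the tab has sprung up (under 0.04 rad) (x of cover_lip in the frame of box above 0.082 m and horizontal distance between cover_lip and box_exit below 0.1 m and height (world z) of cover below 0.003 m and angle between cover's own z axis and vertical below 0.06 rad and linear speed of cover below 0.02 m/s and value of joint tab below 0.04 rad); the robot touches nothing.
It fails at once if the cover was lifted (more than 15 mm above its seat) or tipped (over 0.35 rad) (height (world z) of cover above 0.02 m or angle between cover's own z axis and vertical above 0.35 rad).
It fails at once if the mirror, the iris or the driver was moved more than 15 mm (distance of any of mirror, iris, driver from where it was at the start of the episode above 0.015 m).
It also fails if it takes over 38 s, if anything falls off the work surface, if the arm or the gripper's body presses on something with over 40 N, if the wrist force passes 120 N, or if a joint passes its speed limit or range.

ROBOT

A 6-joint arm with a two-finger parallel gripper is mounted at the origin on the work surface. World frame = base frame: x ahead of the robot, y to its left, z up, the work surface at z = 0. Lengths are in m, angles in rad, forces in N, time in s.
With the tool pointing down it reaches from about 0.4 to 0.925 m from the base axis. Payload 12.5 kg.
Tool frame: the origin (TCP) lies midway between the tips of the shut fingers; the grasp point (between the pads) lies manip.hold_point_z behind it (manip.hold_point_z is the distance from the TCP to the grasp point, in m); z points along the fingers, y is the direction in which the jaws open and shut (so a half turn about z gives the same grasp; the last joint's range is limited). The gripper opens to 95 mm and grips with 3 to 60 N. Pads are 20 mm wide; open, the fingers measure 119 mm over their backs; the gripper's body (75 mm by 180 mm) begins 59 mm behind the grasp point.
Start: joints at [-1.346, 0.491, 1.559, -0, 1.092, -0.106], TCP at [0.203, -0.591, 0.215] pointing down, gripper open.
Joint ranges: [-3.1, 3.1], [-0.84, 2.19], [0.05, 2.79], [-1.13, 4.28], [0.06, 2.93], [-2.69, 2.69]. Speed limits (rad/s): [2.22, 2.22, 2.79, 3.14, 3.14, 3.14].

INTERFACE

Orientations are given as [roll, pitch, yaw] about the fixed x, y, z axes, in that order (R = Rz(yaw) Ry(pitch) Rx(roll)).
In Python, from plant import manip, viewer gives the robot as it stands.
- The arm moves only by the tool servo_tool, never from a script. Its argument "plan" is text: rows parted by semicolons, each of 7 numbers parted by spaces: the shift along the tool's x, y, z in mm, then the turn, a rotation vector about the tool's x, y, z in rad, then the closure in counts, from 0 (fully open) to 255 (shut). A call has exactly 10 rows; each row shifts and turns the commanded pose from where the row before left it, along the tool's axes as they then stand; what a row does not reach is not made up. A row lasts 1/10 s, in which the tool goes at most 50 mm and 8.59 degrees, less where a joint would pass 70% of its speed; a pose out of reach is approached as far as the arm can. A call is refused whole if a number of a shift passes 50 or a number of a turn 0.15, either way. A call with a gripper value outside its range is refused whole. The fingers move at their own pace and stop on an object; "newtons" is the grip in N (left out, the last holds). Time passes only in rows, so rows that do not move let the fingers close, or fill a call up. It gives the time, the measured TCP pose, the force and the opening at its end, in the units of the state.
- manip.state(): the state, without advancing time (a new reading comes with each control period).
- viewer.get_image(name): name is "side" or "top"; returns a dict with "frame" (384x512x3 uint8, red, green, blue), "fx", "fy", "cx", "cy" (pixels), "k1" (the pictures are not rectified: a ray, as slopes to the right and down, at radius r is drawn at 1 + k1 r^2 times it, then the intrinsics apply), "extrinsics" (4x4, takes a point from world to camera coordinates). Camera axes: x right, y down, z forward; pixel columns grow to the right and rows downward; lengths in m; the calibration is good to about 2 mm. A picture is of the moment at which its call begins. There is no depth.
- manip.close_job(): hands the job in, once; it reports no verdict.
The state is a dict: "t": time; "joints": joint angles; "qd": joint speeds; "tau": joint torques, N m; "tool_pos": TCP position; "tool_rot": TCP orientation; "contact_force": force on the tool from outside, world axes, zero at the start; "torque": the same for the moment, N m; "finger_gap": finger opening in m.
Only numpy, scipy, OpenCV 4.12 (cv2) and the standard library are available. Lean on these libraries where they do the work, as an engineer would, in place of code of your own. Each camera call takes 0.05 s, during which the arm holds its last target.

## Working session

There is one attempt and no reset: what is moved stays moved. The work goes in short steps, Python scripts to look and compute and a tool call to move; the robot and the scene stay as the last step left them, time stands still between calls to the robot, and variables do not carry over. Pictures are saved under pics/ and viewed, and the job is handed in when it is done.

Besides the shell and the picture viewer there is one more tool, called after "Request:" as name(argument=value, ...) on one line, values as JSON. servo_tool: Moves the arm, as the interface text tells. Its arguments: {"type":"object","properties":{"plan":{"type":"string"},"newtons":{"type":"number"}},"required":["plan"]}

```bash
mkdir -p pics; ls; python3 - <<'E'
from plant import manip, viewer
import cv2, json
print(manip.state(), manip.hold_point_z)
for n in("side","top"):
    d=viewer.get_image(n); cv2.imwrite(f"pics/{n}0.png",d["frame"][:,:,::-1])
    print({k:v for k,v in d.items() if k!="frame"})
E
```

```text
pics
{'t': 0.0, 'joints': array([-1.34558996e+00,  4.91536819e-01,  1.55944774e+00, -4.13434647e-05,
        1.09171204e+00, -1.05575635e-01]), 'qd': array([ 0.00210243,  0.00082479, -0.00174809, -0.00025152, -0.00093537,
        0.00019306]), 'tau': array([-1.03592552e-03, -6.12643290e+01, -2.58189100e+01,  6.91403914e-02,
        4.81019507e-02, -1.06462298e-04]), 'tool_pos': array([ 0.20295995, -0.59086585,  0.21407647]), 'tool_rot': array([-3.14049099e+00, -7.98693072e-05,  3.30801034e-01]), 'contact_force': array([ 0.26681842,  0.30333782, -0.40264532]), 'torque': array([ 0.04584652, -0.02497209,  0.01029243]), 'finger_gap': 0.09475096092246306} 0.0188
{'fx': 468.30863744966535, 'fy': 468.30863744966535, 'cx': 255.57388760521252, 'cy': 189.53163469960666, 'k1': -0.18631019955713152, 'extrinsics': array([[-0.99630568, -0.08384831, -0.01855933,  0.5267203 ],
       [-0.03968747,  0.64120197, -0.76634518,  0.03693944],
       [ 0.07615703, -0.76277748, -0.6421609 ,  0.90937241],
       [ 0.        ,  0.        ,  0.        ,  1.        ]])}
{'fx': 357.52930801546773, 'fy': 357.52930801546773, 'cx': 250.78801064644367, 'cy': 192.64264398172008, 'k1': -0.08690840921357013, 'extrinsics': array([[-2.88322831e-02, -9.99571700e-01, -5.01154085e-03,
         5.64134150e-02],
       [-9.89206108e-01,  2.92531621e-02, -1.43581086e-01,
         5.41081962e-01],
       [ 1.43666194e-01,  8.17676288e-04, -9.89625867e-01,
         6.32753971e-01],
       [ 0.00000000e+00,  0.00000000e+00,  0.00000000e+00,
         1.00000000e+00]])}
```

View pics/side0.png

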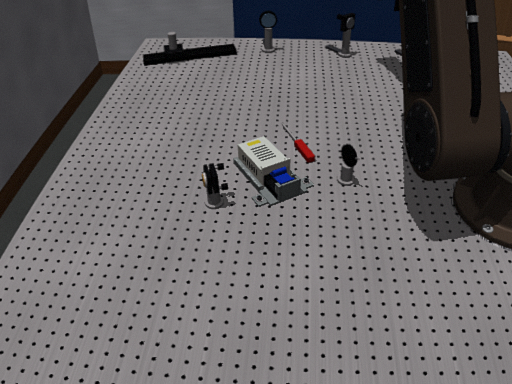

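View pics/top0.png

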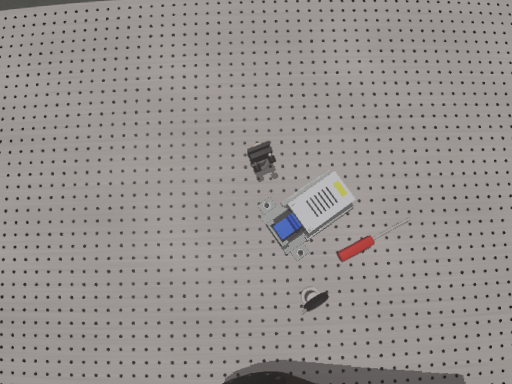

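The side view has the box near (270,170) and the blue tab near (285,180). In the top view the tab is near (287,227) and the cover runs to about (340,187). I'll enlarge both.

```bash
python3 - <<'E'
import cv2
a=cv2.imread("pics/top0.png")[160:270,240:370]; cv2.imwrite("pics/top0c.png",cv2.resize(a,None,fx=6,fy=5.4,interpolation=cv2.INTER_CUBIC) if 0 else cv2.resize(a,None,fx=5,fy=5,interpolation=cv2.INTER_CUBIC))
a=cv2.imread("pics/side0.png")[125:215,220:325]; cv2.imwrite("pics/side0c.png",cv2.resize(a,None,fx=6,fy=6,interpolation=cv2.INTER_CUBIC))
E
```

```text
(no output)
```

View pics/top0c.png

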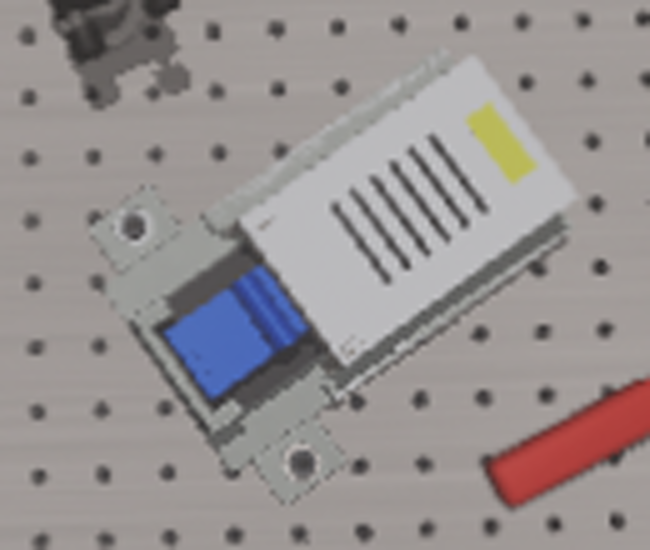

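View pics/side0c.png

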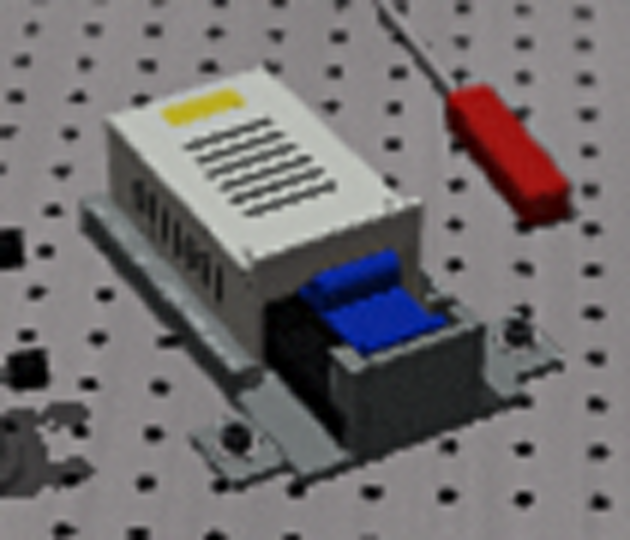

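```bash
cat > h.py <<'E'
import numpy as np, cv2
CAM={'side':dict(f=468.30863744966535,cx=255.57388760521252,cy=189.53163469960666,k=-0.18631019955713152,E=np.array([[-0.99630568,-0.08384831,-0.01855933,0.5267203],[-0.03968747,0.64120197,-0.76634518,0.03693944],[0.07615703,-0.76277748,-0.6421609,0.90937241]])),
'top':dict(f=357.52930801546773,cx=250.78801064644367,cy=192.64264398172008,k=-0.08690840921357013,E=np.array([[-2.88322831e-02,-9.99571700e-01,-5.01154085e-03,5.64134150e-02],[-9.89206108e-01,2.92531621e-02,-1.43581086e-01,5.41081962e-01],[1.43666194e-01,8.17676288e-04,-9.89625867e-01,6.32753971e-01]]))}
def proj(n,P):
    c=CAM[n];P=np.atleast_2d(P)
    K=np.array([[c['f'],0,c['cx']],[0,c['f'],c['cy']],[0,0,1]])
    return cv2.projectPoints(P.astype(float),cv2.Rodrigues(c['E'][:,:3])[0],c['E'][:,3],K,np.array([c['k'],0,0,0]))[0][:,0]
def box(p,L):
    c,s=np.cos(p[2]),np.sin(p[2]);L=np.atleast_2d(L)/1000.
    return np.c_[p[0]+c*L[:,0]-s*L[:,1],p[1]+s*L[:,0]+c*L[:,1],L[:,2]]
E
python3 - <<'E'
from h import *
from scipy.optimize import least_squares
L=np.array([[80,33,48],[80,-33,48],[-30,33,56],[-30,-33,56.]])
t=(np.array([[475,55],[577,197],[240,222],[347,365]])+.5)/5-.5+[240,160]
s=(np.array([[107,122],[262,70],[255,268],[420,205]])+.5)/6-.5+[220,125]
for name,use in(("both","ts"),("top","t"),("side","s")):
    def r(p):
        B=box(p,L);o=[]
        if 't' in use:o.append(proj('top',B)-t)
        if 's' in use:o.append(proj('side',B)-s)
        return np.vstack(o).ravel()
    q=least_squares(r,[.5,-.1,-.6]);print(name,q.x,q.x[2]*57.3);print(q.fun.reshape(-1,2).round(1))
    if name=="both":
        p=q.x; np.save("p.npy",p)
for n,o,k in(("top",(240,160),5),("side",(220,125),6)):
    im=cv2.imread(f"pics/{n}0c.png")
    for P in([-82,44,5],[-82,-44,5],[82,44,5],[82,-44,5],[-40,15,48],[-40,-15,48],[-30,33,48],[-30,33,56],[-30,-33,56],[80,33,48],[80,-33,48],[-30,-33,38]):
        u=(proj(n,box(p,P))[0]+.5-o)*k-.5
        cv2.drawMarker(im,tuple(int(v) for v in u.round()),(0,255,0),0,10,1)
    cv2.imwrite(f"pics/{n}0o.png",im)
E
```

```text
both [ 0.50664749 -0.0684267  -0.98517794] -56.4506961227482
[[-0.6  0. ]
 [ 0.2  0.1]
 [-0.4 -0.2]
 [-0.4  0.8]
 [-0.6 -0.5]
 [ 0.1 -0.4]
 [-0.4 -1.1]
 [ 0.2 -0.5]]
top [ 0.50699289 -0.06900318 -0.98611826] -56.50457615070753
[[-0.3 -0.1]
 [ 0.5 -0.1]
 [-0.1 -0.4]
 [-0.1  0.6]]
side [ 0.50610872 -0.06620728 -0.98378669] -56.37097718550134
[[-0.5  0.1]
 [ 0.2  0.2]
 [-0.2 -0.5]
 [ 0.5  0.2]]
```

View pics/top0o.png

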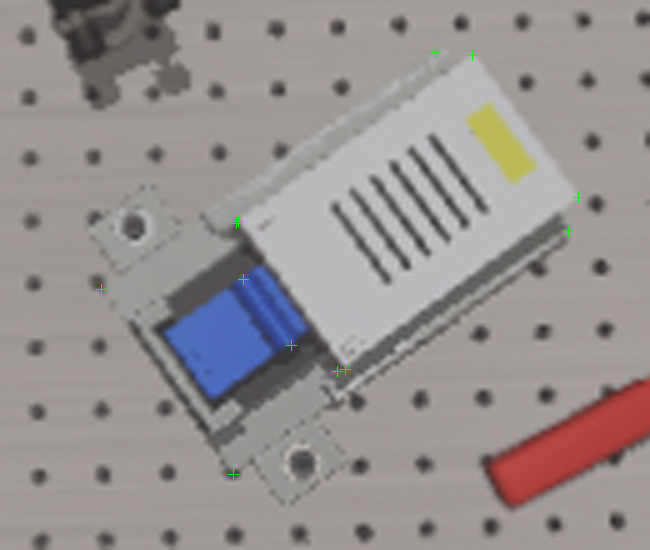

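View pics/side0o.png

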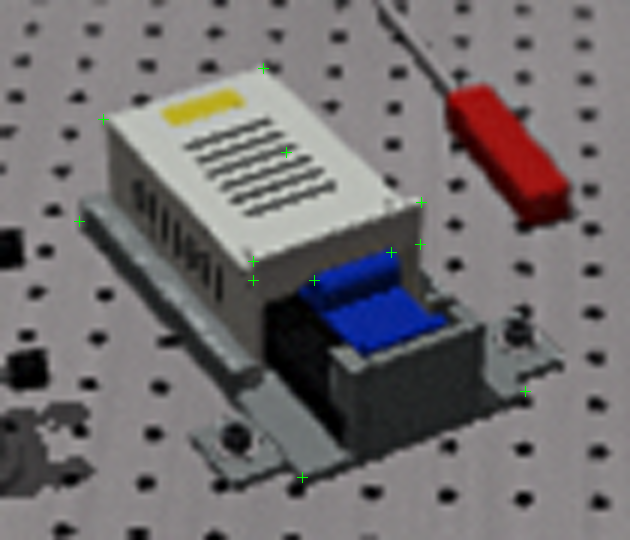

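```bash
python3 - <<'E'
from h import *
from scipy.optimize import fsolve
p=np.load("p.npy")
for nm,u in(("drv tip",(410,218)),("drv handle end",(340,256)),("handle front",(373,239)),("mirror foot",(266,173)),("iris foot",(309,297))):
    w=fsolve(lambda w:proj('top',[w[0],w[1],.008])[0]-u,[.5,-.1])
    c,s=np.cos(p[2]),np.sin(p[2]);d=w-p[:2];print(nm,w.round(3),"box",(1000*np.array([c*d[0]+s*d[1],-s*d[0]+c*d[1]])).round())
for x in(-44,0,87): print(x,box(p,[x,0,0]).round(4))
E
```

```text
drv tip [ 0.487 -0.273] box [ 160. -129.]
drv handle end [ 0.418 -0.128] box [   1. -107.]
handle front [ 0.449 -0.195] box [  73. -118.]
mirror foot [0.585 0.009] box [-21. 109.]
iris foot [ 0.343 -0.064] box [ -94. -134.]
-44 [[ 0.4823 -0.0318  0.    ]]
0 [[ 0.5066 -0.0684  0.    ]]
87 [[ 0.5547 -0.1409  0.    ]]
```

Request:
servo_tool(plan="16 -16 0 0 0 0 255;32 -31 0 0 0 0 255;32 -31 0 0 0 0 255;32 -31 0 0 0 0 255;32 -31 0 0 0 0 255;32 -31 0 0 0 0 255;32 -31 0 0 0 0 255;32 -31 0 0 0 0 255;32 -31 0 0 0 0 255;32 -31 0 0 0 0 255", newtons=40)

```text
t: 1.1
tool_pos: [0.3951, -0.2117, 0.2146]
tool_rot: [3.142, 0.0, 0.33]
contact_force: [0.9, 0.3, -0.4]
finger_gap: 0.0202
```

Request:
servo_tool(plan="32 -31 0 0 0 0 255;32 -31 0 0 0 0 255;32 -31 0 0 0 0 255;32 -31 0 0 0 0 255;14 -18 0 0 0 0 255;0 0 0 0 0 -0.14 255;0 0 0 0 0 -0.14 255;0 0 0 0 0 -0.14 255;0 0 0 0 0 -0.14 255;0 0 0 0 0 -0.14 255")

```text
t: 2.1
tool_pos: [0.4828, -0.0329, 0.2144]
tool_rot: [-3.141, 0.0, 1.037]
contact_force: [1.2, 0.4, -0.4]
finger_gap: 0.0004
```

Request:
servo_tool(plan="0 0 8 0 0 -0.14 255;0 0 8 0 0 -0.14 255;0 0 8 0 0 -0.14 255;0 0 8 0 0 -0.14 255;0 0 8 0 0 -0.14 255;0 0 8 0 0 -0.14 255;0 0 8 0 0 -0.14 255;0 0 8 0 0 -0.14 255;0 0 0 0 0 0 255;0 0 0 0 0 0 255")

```text
t: 3.1
tool_pos: [0.4829, -0.033, 0.1506]
tool_rot: [-3.141, -0.0, 2.147]
contact_force: [0.3, 0.8, -0.4]
finger_gap: 0.0006
```

```bash
cat > st.py <<'E'
from h import *
from plant import manip
p=np.load("p.npy")
s=manip.state();c,sn=np.cos(p[2]),np.sin(p[2]);d=s['tool_pos'][:2]-p[:2]
print('t',s['t'],'tcp',s['tool_pos'].round(4),'rot',s['tool_rot'].round(4),'gap',s['finger_gap'],'F',s['contact_force'].round(2))
print("box mm",(1000*np.array([c*d[0]+sn*d[1],-sn*d[0]+c*d[1]])).round(1),'yaw err',s['tool_rot'][2]-(p[2]+np.pi), 'q',s['joints'].round(2))
E
python3 st.py
```

```text
t 3.1 tcp [ 0.4829 -0.033   0.1506] rot [-3.1413e+00 -2.0000e-04  2.1466e+00] gap 0.0005735581692012531 F [ 0.34  0.84 -0.37]
box mm [-42.7  -0.2] yaw err -0.009789666002537611 q [-0.2   0.38  1.97 -0.    0.79 -0.78]
```

Request:
servo_tool(plan="1 0 10 0 0 -0.01 255;0 0 15 0 0 0 255;0 0 15 0 0 0 255;0 0 15 0 0 0 255;0 0 15 0 0 0 255;0 0 10 0 0 0 255;0 0 6 0 0 0 255;0 0 4 0 0 0 255;0 0 0 0 0 0 255;0 0 0 0 0 0 255")

```text
t: 4.1
tool_pos: [0.4826, -0.0322, 0.061]
tool_rot: [3.141, 0.001, 2.161]
contact_force: [0.2, -0.5, -0.2]
finger_gap: 0.0001
```

```bash
python3 st.py; python3 - <<'E'
from plant import viewer
import cv2
a=viewer.get_image("side")["frame"][:,:,::-1][100:215,220:325]
b=viewer.get_image("top")["frame"][:,:,::-1][160:270,240:370]
cv2.imwrite("pics/side1.png",cv2.resize(a,None,fx=5,fy=5,interpolation=cv2.INTER_CUBIC));cv2.imwrite("pics/top1.png",cv2.resize(b,None,fx=5,fy=5,interpolation=cv2.INTER_CUBIC))
E
```

```text
t 4.1 tcp [ 0.4826 -0.0322  0.061 ] rot [3.1412e+00 5.0000e-04 2.1606e+00] gap 0.00013631573539947778 F [ 0.18 -0.5  -0.23]
box mm [-43.5  -0. ] yaw err 0.004187334756555305 q [-0.2   0.53  2.05 -0.    0.56 -0.79]
```

View pics/side1.png

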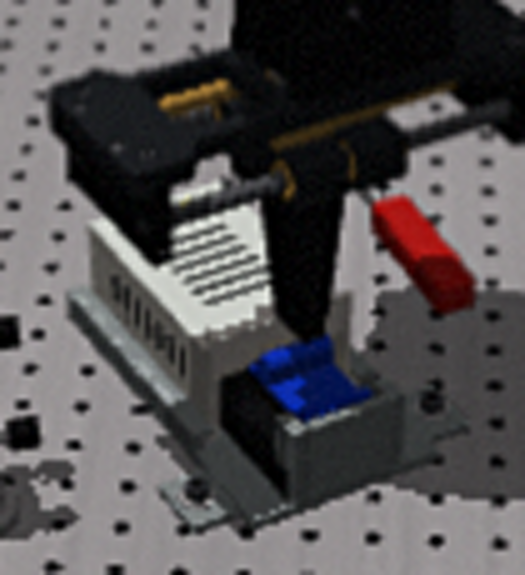

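View pics/top1.png

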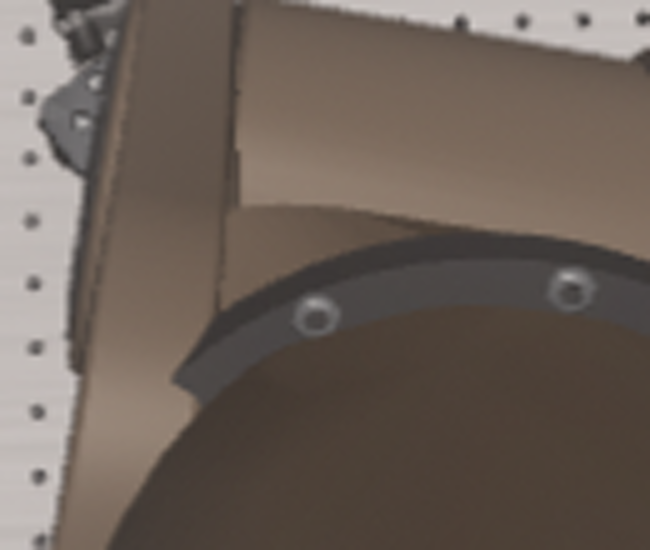

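```bash
python3 - <<'E'
from h import *
p=np.load("p.npy")
f=lambda P:((proj('side',P)+.5-[220,100])*5-.5).round()
print("tcp",f([.4826,-.0322,.061]))
for P in([-33.5,12,61],[-33.5,-12,61],[-53.5,12,61],[-53.5,-12,61],[-40,0,48],[-40,15,48],[-40,-15,48]):print(P,f(box(p,P)))
E
```

```text
tcp [[299. 325.]]
[-33.5, 12, 61] [[260. 321.]]
[-33.5, -12, 61] [[312. 303.]]
[-53.5, 12, 61] [[286. 348.]]
[-53.5, -12, 61] [[338. 329.]]
[-40, 0, 48] [[294. 346.]]
[-40, 15, 48] [[262. 358.]]
[-40, -15, 48] [[326. 335.]]
```

Request:
servo_tool(plan="1.5 0 2 0 0 0 255;0 0 4 0 0 0 255;0 0 4 0 0 0 255;0 0 2 0 0 0 255;0 0 2 0 0 0 255;0 0 1 0 0 0 255;0 0 1 0 0 0 255;0 0 1 0 0 0 255;0 0 0 0 0 0 255;0 0 0 0 0 0 255")

```text
t: 5.2
tool_pos: [0.4818, -0.0311, 0.0438]
tool_rot: [3.141, 0.001, 2.161]
contact_force: [0.3, -4.1, 5.7]
finger_gap: 0.0007
```

```bash
python3 st.py
```

```text
t 5.2 tcp [ 0.4818 -0.0311  0.0438] rot [3.1413e+00 7.0000e-04 2.1608e+00] gap 0.0007346270823725267 F [ 0.34 -4.13  5.73]
box mm [-44.9  -0.1] yaw err 0.004374411032602055 q [-0.2   0.56  2.06 -0.    0.52 -0.79]
```

Request:
servo_tool(plan="0 0 1 0 0 0 255;0 0 0.5 0 0 0 255;-3 0 0 0 0 0 255;-4 0 0 0 0 0 255;-4 0 0 0 0 0 255;-5 0 0 0 0 0 255;-6 0 0 0 0 0 255;-6 0 0 0 0 0 255;-6 0 0 0 0 0 255;-6 0 0 0 0 0 255")

```text
t: 6.2
tool_pos: [0.504, -0.0645, 0.042]
tool_rot: [-3.141, -0.0, 2.161]
contact_force: [-0.7, 0.5, -0.2]
finger_gap: 0.0005
```

```bash
python3 st.py; python3 - <<'E'
from plant import viewer
import cv2
a=viewer.get_image("side")["frame"][:,:,::-1][100:215,220:325]
cv2.imwrite("pics/side2.png",cv2.resize(a,None,fx=5,fy=5,interpolation=cv2.INTER_CUBIC))
E
```

```text
t 6.2 tcp [ 0.504  -0.0645  0.042 ] rot [-3.1414e+00 -1.0000e-04  2.1608e+00] gap 0.00045719460845964374 F [-0.66  0.45 -0.24]
box mm [-4.8 -0. ] yaw err 0.004386773887476991 q [-0.26  0.58  2.   -0.    0.55 -0.85]
```

View pics/side2.png

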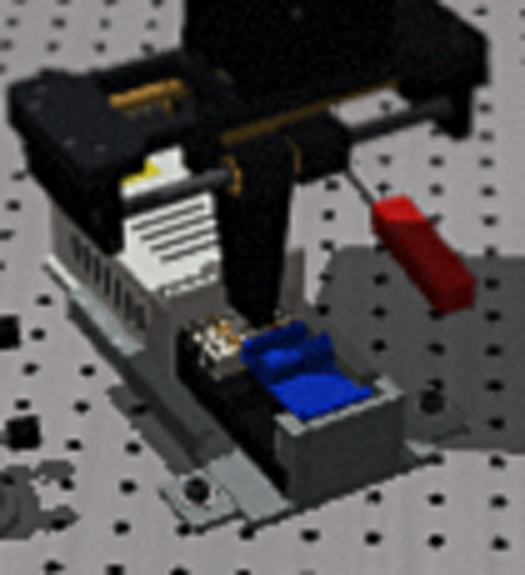

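The cover's lip is at about (200,290) in this crop. It has slid off the catch, the terminals show at about (215,345), and the tab at (290,350) has sprung up. I'll continue the push.

Request:
servo_tool(plan="-7 0 0 0 0 0 255;-7 0 0 0 0 0 255;-7 0 0 0 0 0 255;-7 0 0 0 0 0 255;-7 0 0 0 0 0 255;-7 0 0 0 0 0 255;-7 0 0 0 0 0 255;-6 0 0 0 0 0 255;-5 0 0 0 0 0 255;-4 0 0 0 0 0 255")

```text
t: 7.25
tool_pos: [0.5397, -0.1177, 0.0421]
tool_rot: [3.141, 0.0, 2.161]
contact_force: [-0.8, 1.6, 0.7]
finger_gap: 0.0004
```

Request:
servo_tool(plan="-4 0 0 0 0 0 255;-4 0 0 0 0 0 255;-4 0 0 0 0 0 255;-4 0 0 0 0 0 255;-4 0 0 0 0 0 255;-4 0 0 0 0 0 255;-3 0 0 0 0 0 255;-1 0 0 0 0 0 255;0 0 0 0 0 0 255;0 0 0 0 0 0 255")

```text
t: 8.25
tool_pos: [0.5549, -0.1405, 0.0422]
tool_rot: [-3.142, 0.0, 2.161]
contact_force: [0.3, 0.6, 0.3]
finger_gap: 0.0002
```

```bash
python3 st.py; python3 - <<'E'
from plant import viewer
import cv2
a=viewer.get_image("side")["frame"][:,:,::-1][90:215,190:325]
cv2.imwrite("pics/side3.png",cv2.resize(a,None,fx=4,fy=4,interpolation=cv2.INTER_CUBIC))
E
```

```text
t 8.25 tcp [ 0.5549 -0.1405  0.0422] rot [-3.1416e+00  1.0000e-04  2.1608e+00] gap 0.00023628288814459274 F [0.28 0.6  0.26]
box mm [86.8  0.4] yaw err 0.004363423364780683 q [-0.36  0.64  1.84 -0.    0.66 -0.95]
```

View pics/side3.png

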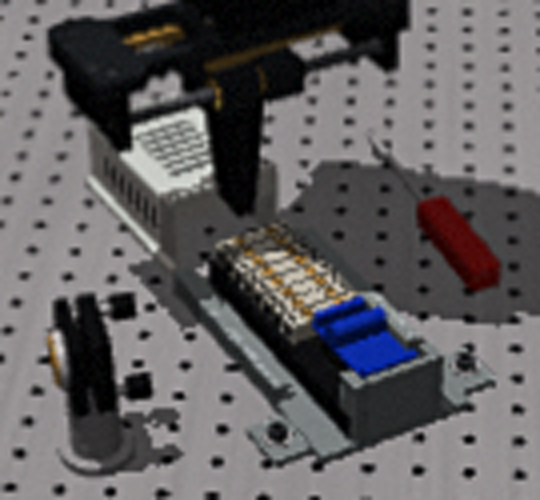

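The cover is at about (180,170) and looks right at the base's end. I'll push 10 mm more for margin, then back off and lift.

Request:
servo_tool(plan="-3 0 0 0 0 0 255;-3 0 0 0 0 0 255;-3 0 0 0 0 0 255;-1 0 0 0 0 0 255;0 0 0 0 0 0 255;3 0 0 0 0 0 255;5 0 0 0 0 0 255;0 0 -20 0 0 0 255;0 0 -40 0 0 0 255;0 0 -40 0 0 0 255")

```text
t: 9.3
tool_pos: [0.5554, -0.1416, 0.1428]
tool_rot: [-3.14, -0.001, 2.161]
contact_force: [0.3, -0.9, -0.3]
finger_gap: 0.0002
```

Request:
servo_tool(plan="40 0 -30 0 0 0 255;40 0 -20 0 0 0 255;40 0 0 0 0 0 255;40 0 0 0 0 0 255;40 0 0 0 0 0 255;40 0 0 0 0 0 255;0 0 0 0 0 0 255;0 0 0 0 0 0 255;0 0 0 0 0 0 255;0 0 0 0 0 0 255")

```text
t: 10.3
tool_pos: [0.4231, 0.0565, 0.192]
tool_rot: [-3.142, 0.0, 2.16]
contact_force: [0.6, 0.1, -0.4]
finger_gap: 0.0004
```

```bash
python3 st.py; python3 - <<'E'
from plant import viewer
import cv2
a=viewer.get_image("side")["frame"][:,:,::-1][90:215,190:325]
cv2.imwrite("pics/side4.png",cv2.resize(a,None,fx=4,fy=4,interpolation=cv2.INTER_CUBIC))
b=viewer.get_image("top")["frame"][:,:,::-1]
cv2.imwrite("pics/top4.png",b)
E
```

```text
t 10.3 tcp [0.4231 0.0565 0.192 ] rot [-3.1416e+00  2.0000e-04  2.1597e+00] gap 0.000428578322321085 F [ 0.61  0.1  -0.41]
box mm [-150.3   -0.6] yaw err 0.0033152983182849205 q [-0.02  0.24  2.05 -0.    0.85 -0.61]
```

View pics/side4.png

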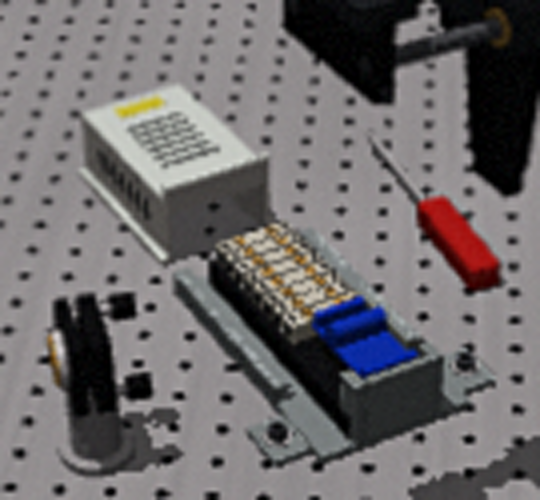

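View pics/top4.png

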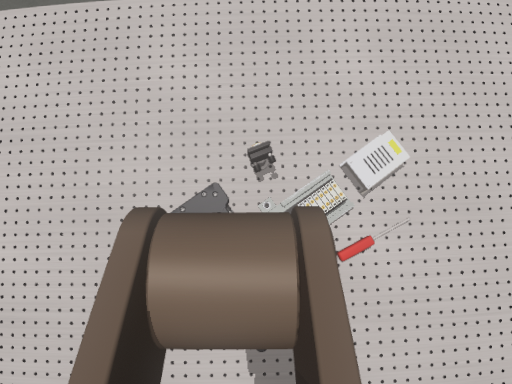

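The cover stands flat beyond the base with a visible gap, and the tab is up. I'll check its pose numerically.

```bash
python3 - <<'E'
from h import *
from scipy.optimize import least_squares
p=np.load("p.npy")
s=(np.array([[82,114],[180,84],[163,190],[269,155],[168,260]])+.5)/4-.5+[190,90]
L=np.array([[55,33,43],[55,-33,43],[-55,33,51],[-55,-33,51.],[-55,37.5,0]])
def f(q):
    P=box(q[:3],L);P[:,2]+=q[3];return (proj('side',P)-s).ravel()
q=least_squares(f,[.6,-.2,-1,0.]);print(q.x,q.fun.round(1))
w=box(q.x,[-55,0,47])[0];c,sn=np.cos(p[2]),np.sin(p[2]);d=w[:2]-p[:2];print("lip box mm",1000*(c*d[0]+sn*d[1]),1000*(-sn*d[0]+c*d[1]))
E
```

```text
[ 0.60102741 -0.22681244 -0.96192769 -0.01357921] [ 0.4 -0.  -0.2  0.1  1.  -0.6 -0.3 -0.2 -0.9  0.8]
lip box mm 129.1740481141015 -10.167359155746757
```

```bash
python3 - <<'E'
from h import *
from scipy.optimize import least_squares
p=np.load("p.npy")
s=(np.array([[82,114],[180,84],[163,190],[269,155],[168,260]])+.5)/4-.5+[190,90]
t=np.array([[390,131],[410,157],[341,164],[365,196]])
L=np.array([[55,33,43],[55,-33,43],[-55,33,51],[-55,-33,51.],[-55,37.5,0]])
for z in(0,.005):
  def f(q):
    P=box(q[:3],L);P[:,2]+=z;return np.r_[(proj('side',P)-s).ravel(),(proj('top',P[:4])-t).ravel()]
  q=least_squares(f,[.6,-.2,-1]);print(z,q.x,q.cost,q.fun.round(1))
  w=box(q.x,[-55,0,47])[0];c,sn=np.cos(p[2]),np.sin(p[2]);d=w[:2]-p[:2];print("lip box mm",1000*(c*d[0]+sn*d[1]),1000*(-sn*d[0]+c*d[1]))
E
```

```text
0 [ 0.59532784 -0.20164582 -0.971705  ] 32.15853025729361 [ 0.8  0.5  0.9  0.6  1.5  0.6  1.1  0.9 -0.4  2.5 -2.5  0.8 -1.2  1.6
  3.8 -0.9  1.5 -4.8]
lip box mm 105.04082118416206 -0.4695870556998896
0.005 [ 0.59436931 -0.19859051 -0.97248767] 27.592628805334783 [ 0.8 -0.6  1.1 -0.6  1.6 -0.5  1.4 -0.2 -0.3  1.5 -3.   0.5 -1.5  1.6
  2.9 -1.   0.8 -4.6]
lip box mm 101.96425658731708 0.46336353085934395
```

```bash
python3 -c "
from plant import manip
print(manip.close_job())"
```

```text
the job is handed in; nothing more can be done
None
```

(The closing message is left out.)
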